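# Roll a grinding wheel up its gutter and close the keeper

### The job

Push the small grey grinding wheel gently up the sloped steel gutter with a fingertip until it rolls over the crest and comes to rest against the tall end stop, then swing the aluminium keeper bar fully shut across the gutter behind it so that it cannot roll back. Only push, never lift the wheel or take it out of the gutter, and leave the other things where they are.

Things in the scene. Friction and masses are not known exactly. Their poses are not given: they have to be found in the camera images.
- gutter: Wooden base plate, fixed, level, 360 x 190 x 15 mm (y -115 to +75 mm), carrying a straight steel gutter, inner width 38 mm, walls 6 mm thick and 16 mm above its floor. Origin: underside of the plate, below the gutter's centre line; x runs along the gutter towards the tall end stop (uphill), z up. Floor height above the table: 22 mm at the low end (x = -153 mm), rising at 8 degrees to the crest.
- crest (a point): Top of the gutter floor on its centre line, at x = 50, z = 50 mm in the base plate's frame. Beyond it the floor dips at 6 degrees to the end stop, so a wheel that has passed the crest rolls on to the stop by itself and stays there.
- seat (a point): Where the wheel's centre lies when it rests against the end stop: x = 96, z = 85.5 mm in the base plate's frame. The stop is a steel plate as wide as the gutter and 62 mm tall from the floor, its face 40 mm beyond this point.
- lip (a point): Low 15 mm lip across the gutter at its low end, which keeps the wheel in; a fingertip held 20 mm or more above the gutter floor passes over it and over the walls.
- wheel_center (a point): Centre of the grey grinding wheel: a disc 80 mm in diameter, 32 mm thick, 0.26 to 0.5 kg, smooth rim, standing on its rim in the gutter, axle across it, free to roll. It starts against the low lip, centre at x = -109, z = 68 mm in the base plate's frame. All above the 16 mm walls stands free and can be pushed at axle height from the low end.
- keeper (a joint): Flat aluminium keeper bar on a vertical pivot. Radians: 0 = fully shut, straight across the gutter (along the base plate's -y) at the rest post; grows as it opens towards the low end; pi/2 points along -x, 2.5 (limit) leans out to +y. Stays where left (friction 0.04 N m). Bar 10 mm thick, 18 mm high (81 to 99 mm above the table), 88 mm from pivot to tip. Pushed on its low-end side, it shuts.
- keeper_pivot (a point): Pivot axis of the keeper bar, at mid-height of the bar (90 mm above the table), at x = 42, y = 48 mm in the base plate's frame. The rest post for its tip, 12 mm square and 98 mm tall, stands across the gutter at x = 53, y = -36 mm.
- keeper_tip (a point): Middle of the free end of the keeper bar, 88 mm from its pivot, 90 mm above the table.
- spare_wheel: reddish flat grinding wheel 100 mm across, 28 mm thick, lying on the table; bystander. Origin: centre of its underside
- grit_jar: white jar with black lid, 64 mm across, 100 mm tall; bystander. Origin: centre of its underside
- cup: steel cup 76 mm across, 85 mm tall; bystander. Origin: centre of its underside
- brush: hand brush lying on the table; bystander. Origin: in its handle-to-head middle, underside
- wrench: spanner lying on the table; bystander. Origin: in its handle-to-head middle, underside
- collar: brass collar, 42 mm across, 25 mm tall, standing on the base plate about 82 mm from the gutter's centre line on its -y side; bystander. Origin: centre of its underside
- dressing_stick: white square stick 90 x 22 x 22 mm lying on the base plate on the gutter's -y side; bystander. Origin: centre of its underside
Things that resemble listed ones, but are neither listed nor needed, are in the scene too. There is more than one size of the part that bears wheel_center; the job needs the middle-sized.

How it is judged:
By the outcome, as a careful person would: the job done as asked, in the order asked, and still so for the second after the job is handed in, with the robot touching nothing.
It also fails if it takes over 59 s, if anything falls off the work surface, if the arm or the gripper's body presses on something with over 40 N, if the wrist force passes 120 N, or if a joint passes its speed limit or range.

### The arm

A 6-joint arm with a two-finger parallel gripper is mounted at the origin on the work surface. World frame = base frame: x ahead of the robot, y to its left, z up, the work surface at z = 0. Lengths are in m, angles in rad, forces in N, time in s.
With the tool pointing down it reaches from about 0.25 to 0.8 m from the base axis. Payload 3.9 kg.
Tool frame: the origin (TCP) lies at the very end of the fingers, on their centre line; the grasp point (between the pads) lies 19 mm behind it; z points along the fingers, y is the direction in which the jaws open and shut (so a half turn about z gives the same grasp; the last joint's range is limited). The gripper opens to 85 mm and grips with 20 to 120 N. Pads are 22 mm wide; open, the fingers measure 114 mm over their backs; the gripper's body (76 mm by 85 mm) begins 54 mm behind the grasp point. The pads swing forward as they close: fully open they stand 13 mm farther back than shut.
Start: joints at [1.248, 0.26, -0.138, 1.173, 0, 1.571], TCP at [0.167, 0.498, 0.231] pointing down, gripper open.
Joint ranges: [-2.78, 2.78], [-0.83, 1.72], [-1.28, 1.37], [-1.9, 2.12], [-1.57, 1.48], [-3.14, 3.14]. Speed limits (rad/s): [2.57, 2.57, 3.14, 3.14, 3.14, 3.14].

### API

Orientations are given as a unit quaternion [x, y, z, w].
In Python, from rig import bot gives the robot as it stands. The module is installed in compiled form; this text tells all that it offers.
- The arm moves only by the shell command python3 -m creep 'ROWS' [OPENING] [FORCE]. ROWS is JSON, one flat list of numbers, 6 for each row, row after row: the shift along the tool's x, y, z in m, then the turn, a rotation vector about the tool's x, y, z in rad. A call has 1 to 20 rows; each row shifts and turns the pose as measured when the row begins, along the tool's axes as they then stand; what a row does not reach is not made up. A row lasts 1/12 s, in which the tool goes at most 41.7 mm and 7.16 degrees, less where a joint would pass 70% of its speed; a pose out of reach is approached as far as the arm can. A call is refused whole if a number of a shift passes 0.0417 or a number of a turn 0.125, either way. A call with a gripper value outside its range is refused whole. OPENING is the closure in counts, from 0 (fully open) to 255 (shut), set as the call begins (- or left out, the last holds). The fingers move at their own pace and stop on an object; FORCE is the grip in N (left out, the last holds). Time passes only in rows, so rows that do not move let the fingers close. It gives the time, the measured TCP pose, the force and the opening at its end, in the units of the state.
- bot.get_state(): the state, without advancing time (a new reading comes with each control period).
- bot.get_image(name): name is "scene" or "top" or "wrist"; returns a dict with "image" (384x512x3 uint8, blue, green, red), "fov_y" (degrees; the focal length in pixels is half the picture's height over the tangent of half this angle, whatever the lens; pixels are square), "cx", "cy" (the principal point, pixels), "R" (3x3) and "t" (3): a world point X has camera coordinates R X + t. Camera axes: x right, y down, z forward; pixel columns grow to the right and rows downward; lengths in m; the calibration is good to about 2 mm. The wrist camera is an equidistant fisheye: a pixel r from the principal point sees the ray r / f radians off the axis. A picture is of the moment at which its call begins. There is no depth.
- bot.sign_off(): hands the job in, once; it reports no verdict.
The state is a dict: "time_s": time; "q": joint angles; "qvel": joint speeds; "effort": joint torques, N m; "tcp_pos": TCP position; "ee_rot": TCP orientation; "contact_force": force on the tool from outside, world axes, zero at the start; "moment": the same for the moment, N m; "opening": finger opening in m.
Only numpy, scipy, OpenCV 4.12 (cv2) and the standard library are available. Lean on these libraries where they do the work, as an engineer would, in place of code of your own. Each camera call takes 0.05 s, during which the arm holds its last target.

## Working session

There is one attempt and no reset: what is moved stays moved. The work goes in short steps, Python scripts to look and compute and a shell command to move; the robot and the scene stay as the last step left them, time stands still between calls to the robot, and variables do not carry over. Pictures are saved under pics/ and viewed, and the job is handed in when it is done.

```bash
mkdir -p pics
cat > h.py <<'E'
import numpy as np, cv2, json
from rig import bot
def snap(n,tag):
    d=bot.get_image(n); cv2.imwrite(f"pics/{tag}.png",d["image"])
    np.savez(f"pics/{tag}.npz",**{k:np.array(v) for k,v in d.items()}); return d
E
python3 - <<'E'
from h import *
for n in ["scene","top","wrist"]:
    d=snap(n,n+"0"); print(n,d["fov_y"],d["cx"],d["cy"],np.round(d["R"],3).tolist(),np.round(d["t"],3))
s=bot.get_state(); print(s)
E
```

```text
scene 43.89734683983324 247.05515738070432 191.1901161608169 [[-0.625, 0.781, -0.003], [0.665, 0.53, -0.526], [-0.409, -0.33, -0.851]] [ 0.334 -0.342  1.543]
top 56.12667068763203 260.5774323659794 189.34462659599188 [[-0.023, -1.0, 0.004], [-0.997, 0.023, -0.069], [0.069, -0.006, -0.998]] [0.028 0.536 1.02 ]
wrist 65.70646984690485 257.13991730032035 189.40082214580858 [[0.317, 0.948, -0.001], [0.906, -0.302, 0.296], [0.281, -0.095, -0.955]] [-0.524 -0.039  0.379]
{'time_s': 0.15, 'q': array([ 1.24803977e+00,  2.60541643e-01, -1.39054681e-01,  1.17270639e+00,
        3.58758576e-05,  1.57077955e+00]), 'qvel': array([-0.00046159, -0.00269609,  0.00389436, -0.0017437 , -0.00042888,
       -0.00107611]), 'effort': array([ 3.85264848e-04, -4.06005907e+01,  2.54166538e+01,  1.26797074e-02,
       -6.53612460e-06,  1.35475639e-05]), 'tcp_pos': array([0.16634584, 0.49740536, 0.23065849]), 'ee_rot': array([ 1.60670415e-01,  9.87007827e-01, -7.40521877e-04, -1.38732945e-04]), 'contact_force': array([-0.30003309,  0.9897855 ,  0.6096849 ]), 'moment': array([ 0.02652027, -0.00087971,  0.03573783]), 'opening': 0.08555115003383747}
```

View pics/scene0.png

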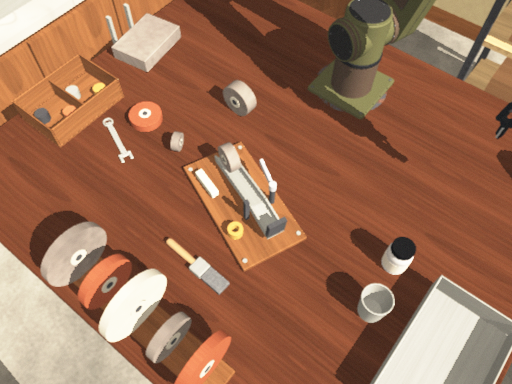

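View pics/top0.png

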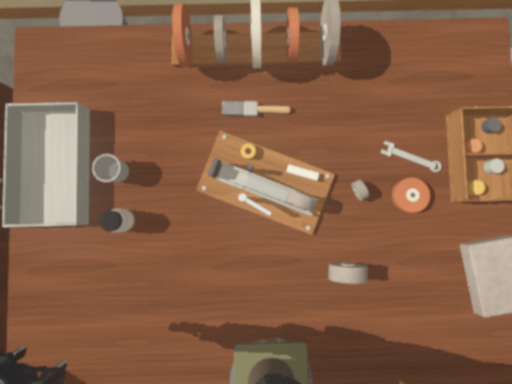

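View pics/wrist0.png

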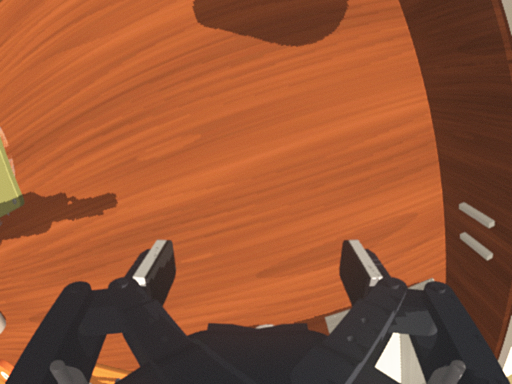

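Run:
```python
import cv2
a=cv2.imread("pics/top0.png")[120:245,190:345]; cv2.imwrite("pics/topz.png",cv2.resize(a,None,fx=5,fy=4.8*5/4.8,interpolation=cv2.INTER_CUBIC)[:600,:800])
a=cv2.imread("pics/scene0.png")[130:275,175:315]; cv2.imwrite("pics/scz.png",cv2.resize(a,None,fx=4,fy=4,interpolation=cv2.INTER_CUBIC))
```

```text
(no output)
```

View pics/topz.png

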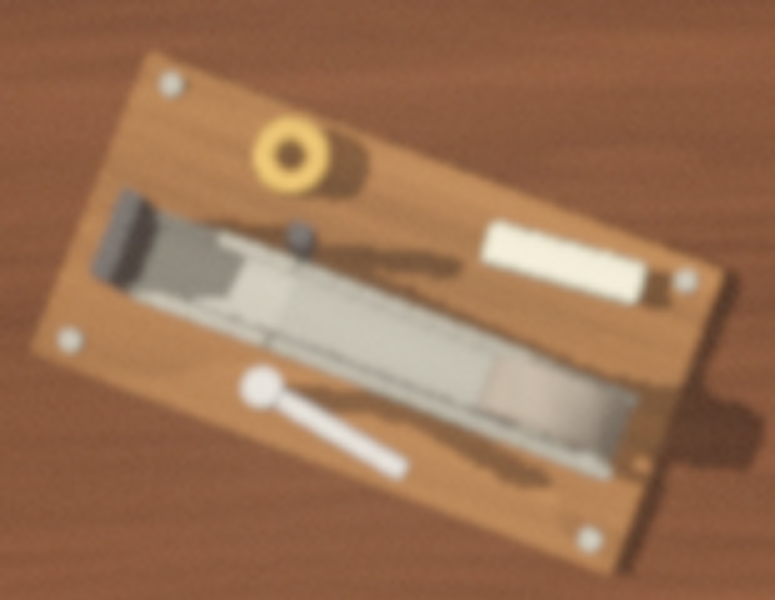

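View pics/scz.png

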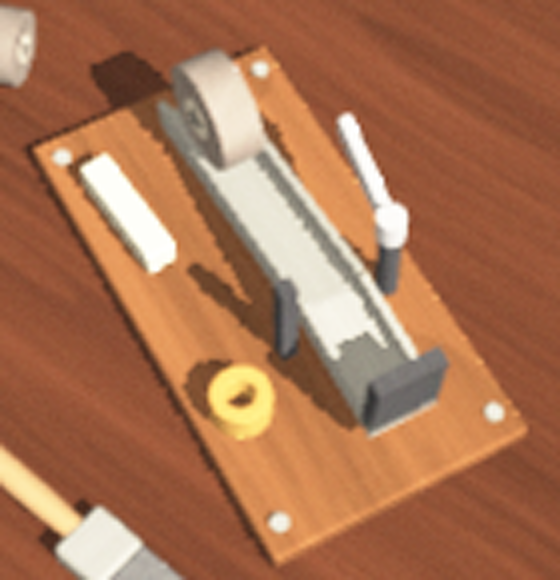

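```bash
cat >> h.py <<'E'
def load(tag): return np.load(f"pics/{tag}.npz")
def proj(d,X):
    f=192/np.tan(np.radians(float(d["fov_y"]))/2); c=np.asarray(X)@d["R"].T+d["t"]
    return np.stack([d["cx"]+f*c[...,0]/c[...,2],d["cy"]+f*c[...,1]/c[...,2]],-1)
def ray(d,u,z):
    f=192/np.tan(np.radians(float(d["fov_y"]))/2)
    v=d["R"].T@np.array([(u[0]-d["cx"])/f,(u[1]-d["cy"])/f,1]); o=-d["R"].T@d["t"]
    return o+v*(z-o[2])/v[2]
E
cat > fit.py <<'E'
from h import *
from scipy.optimize import least_squares
T=load("top0");S=load("scene0")
tz=lambda p:(np.array(p)+.5)/5-.5+[190,120]
sz=lambda p:(np.array(p)+.5)/4-.5+[175,130]
P=np.array([[.18,-.115,.015],[-.18,-.115,.015],[-.18,.075,.015],[.18,.075,.015]])
ut=tz([[150,52],[727,268],[612,575],[33,350]]); us=sz([[278,562],[33,150],[265,47],[525,430]])
def W(p,X):
    c,s=np.cos(p[2]),np.sin(p[2]); X=np.asarray(X); return np.stack([p[0]+c*X[...,0]-s*X[...,1],p[1]+s*X[...,0]+c*X[...,1],X[...,2]],-1)
x0=[.5,0,1.9]
for nm,fs in [("top",[(T,ut)]),("scene",[(S,us)]),("both",[(T,ut),(S,us)])]:
    r=least_squares(lambda p:np.concatenate([(proj(d,W(p,P))-u).ravel() for d,u in fs]),x0)
    print(nm,r.x,np.degrees(r.x[2]),np.round(r.fun,1))
p=r.x
pv=ray(T,tz([262,387]),.1); tip=ray(T,tz([398,468]),.09)
print("pivot",pv,W(p,[.042,.048,.09])); 
for a in (pv,W(p,[.042,.048,.09])):
    d=tip-a; ang=np.arctan2(d[1],d[0])-p[2]; print("len",np.hypot(*d[:2]),"keeper", (-(ang)-np.pi/2)%(2*np.pi))
for n,X in dict(wheel=[-.109,0,.068],crest=[.05,0,.05],seat=[.096,0,.0855],low=[-.153,0,.022],post=[.053,-.036,.098]).items():
    print(n,np.round(W(p,X),4),np.round((proj(T,W(p,X))-[190,120])*5),np.round((proj(S,W(p,X))-[175,130])*4))
np.save("pose.npy",p)
E
python3 fit.py
```

```text
top [0.54005195 0.00843264 1.18174568] 67.70903978899139 [ 0.1 -0.6  0.1  0.   0.4  0.1 -0.5  0.4]
scene [0.5430001  0.01110727 1.18212185] 67.7305928453164 [-0.8  0.3 -0.5 -0.2 -0.  -0.3  1.3 -0.1]
both [0.54141992 0.00969638 1.18170198] 67.70653625145988 [-0.4 -1.  -0.3 -0.4 -0.1 -0.3 -1.  -0.1 -0.9 -0.5 -0.5 -0.8 -0.  -0.9
  1.2 -0.8]
pivot [0.51126866 0.06605661 0.1       ] [0.51294051 0.06676584 0.09      ]
len 0.08407751046943143 keeper 1.7397196986511663
len 0.08557076250366197 keeper 1.751905199651235
wheel [ 0.5001 -0.0912  0.068 ] [550. 402.] [216. 108.]
crest [0.5604 0.056  0.05  ] [280. 301.] [330. 296.]
seat [0.5778 0.0985 0.0855] [199. 265.] [367. 323.]
low [ 0.4834 -0.1319  0.022 ] [613. 432.] [190. 103.]
post [0.5948 0.0451 0.098 ] [296. 228.] [284. 286.]
```

The top and scene views agree on the plate pose: about (0.541, 0.010), yaw 67.7°. The keeper stands at about 1.75 rad, and the wheel is at the low lip. Next I close the gripper and go to a hover behind the low end.

```bash
python3 -m creep '[-0.028,-0.026,0,0,0,0.068, -0.028,-0.026,0,0,0,0, -0.028,-0.026,0,0,0,0, -0.028,-0.026,0,0,0,0, -0.028,-0.026,0,0,0,0, -0.028,-0.026,0,0,0,0, -0.028,-0.026,0,0,0,0, -0.028,-0.026,0,0,0,0, -0.028,-0.026,0,0,0,0, -0.028,-0.026,0,0,0,0, -0.028,-0.026,0,0,0,0, -0.028,-0.026,0,0,0,0, -0.028,-0.026,0,0,0,0, -0.028,-0.026,0,0,0,0, -0.028,-0.026,0,0,0,0, -0.028,-0.026,0,0,0,0, -0.028,-0.026,0,0,0,0, -0.028,-0.026,0,0,0,0, -0.02,-0.02,0,0,0,0, 0,0,0,0,0,0]' 255
cat > st.py <<'E'
from h import *
import sys
from scipy.spatial.transform import Rotation as Ro
p=np.load("pose.npy"); s=bot.get_state(); R=Ro.from_quat(s["ee_rot"]).as_matrix()
c,n=np.cos(p[2]),np.sin(p[2]); B=np.array([[c,-n,0],[n,c,0],[0,0,1]]); O=np.array([p[0],p[1],0])
q=B.T@(s["tcp_pos"]-O)
print("t",round(s["time_s"],2),"plate mm",np.round(q*1e3,1),"F(plate)",np.round(B.T@s["contact_force"],1),"open",round(s["opening"],4))
print("tool axes in plate (cols)",np.round(B.T@R,3).tolist())
if len(sys.argv)>3:
    g=B@(np.array([float(v) for v in sys.argv[1:4]])/1e3)+O
    print("tool-frame shift mm",np.round(R.T@(g-s["tcp_pos"])*1e3,1))
E
python3 st.py -190 0 120
```

```text
time_s: 1.82
tcp_pos: [0.4781, -0.1814, 0.2254]
ee_rot: [0.192, 0.981, -0.0, 0.001]
contact_force: [0.5, -0.8, 1.4]
opening: -0.0001
t 1.82 plate mm [-200.8  -13.9  225.4] F(plate) [-0.6 -0.7  1.4] open -0.0001
tool axes in plate (cols) [[-0.003, 1.0, -0.0], [1.0, 0.003, -0.003], [-0.003, -0.0, -1.0]]
tool-frame shift mm [ 14.2  10.9 105.3]
```

```bash
python3 -m creep '[0.014,0,0.03,0,0,0, 0,0,0.04,0,0,0, 0,0,0.04,0,0,0, 0,0,0.03,0,0,0, 0,0,0.02,0,0,0, 0,0,0.002,0,0,0, 0,0,0,0,0,0]'
python3 st.py -190 0 62
python3 - <<'E'
from h import *
for n in ["scene","top","wrist"]: snap(n,n+"1")
a=cv2.imread("pics/scene1.png")[80:240,150:320]; cv2.imwrite("pics/scz1.png",cv2.resize(a,None,fx=3.5,fy=3.5,interpolation=cv2.INTER_CUBIC))
E
```

```text
time_s: 2.4
tcp_pos: [0.4665, -0.1777, 0.0583]
ee_rot: [0.194, 0.981, -0.0, 0.003]
contact_force: [0.4, -0.0, 0.4]
opening: -0.0
t 2.4 plate mm [-201.9   -1.7   58.3] F(plate) [ 0.1 -0.4  0.4] open -0.0
tool axes in plate (cols) [[0.002, 1.0, 0.001], [1.0, -0.002, -0.006], [-0.006, 0.001, -1.0]]
tool-frame shift mm [ 1.7 11.9 -3.7]
```

View pics/wrist1.png

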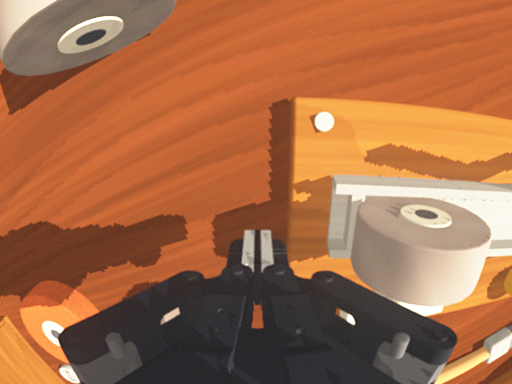

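View pics/scz1.png

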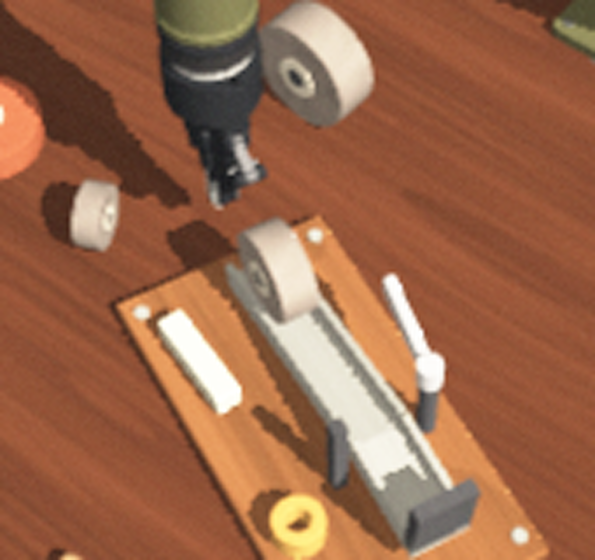

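```bash
python3 -m creep '[0,0,-0.002,0,0,0.12, 0,0,-0.002,0,0,0.12, 0,0,0,0,0,0.12, 0,0,0,0,0,0.12, 0,0,0,0,0,0.12, 0,0,0,0,0,0.12, 0,0,0,0,0,0.12, 0,0,0,0,0,0.12, 0,0,0,0,0,0.12, 0,0,0,0,0,0.12, 0,0,0,0,0,0.12, 0,0,0,0,0,0.12, 0,0,0,0,0,0.12, 0,0,0,0,0,0.01, 0,0,0,0,0,0]'
python3 st.py -175 0 62
python3 - <<'E'
from h import *
snap("wrist","wrist2")
E
```

```text
time_s: 3.8
tcp_pos: [0.4932, -0.1864, 0.0969]
ee_rot: [0.847, 0.53, 0.022, 0.028]
contact_force: [0.1, -0.0, 0.7]
opening: -0.0001
t 3.8 plate mm [-199.7  -29.7   96.9] F(plate) [ 0.  -0.1  0.7] open -0.0001
tool axes in plate (cols) [[0.998, -0.064, 0.003], [-0.064, -0.995, -0.071], [0.008, 0.071, -0.997]]
tool-frame shift mm [ 22.5 -33.7  32.8]
```

View pics/wrist2.png

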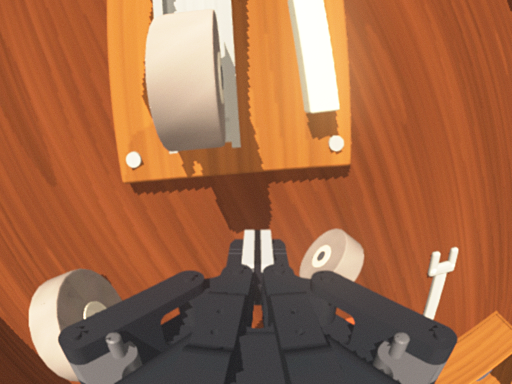

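```bash
cat >> st.py <<'E'
print("turn needed",np.round(Ro.from_matrix((B.T@R).T@np.diag([1,-1,-1.])).as_rotvec(),3))
E
python3 st.py -200 0 90
```

```text
t 3.85 plate mm [-199.7  -30.1   97.1] F(plate) [-0.   0.3  0.6] open -0.0001
tool axes in plate (cols) [[0.998, -0.064, 0.003], [-0.063, -0.995, -0.072], [0.008, 0.072, -0.997]]
tool-frame shift mm [ -2.3 -30.4   4.9]
turn needed [ 0.072 -0.005 -0.064]
```

```bash
python3 -m creep '[0,-0.015,0.003,0.036,0,-0.032, 0,-0.013,0.003,0.036,0,-0.032, 0,0,0,0,0,0]'
python3 st.py -180 0 62
```

```text
time_s: 4.1
tcp_pos: [0.4698, -0.1751, 0.0922]
ee_rot: [0.828, 0.561, 0.003, -0.0]
contact_force: [0.1, 0.2, -0.5]
opening: -0.0001
t 4.1 plate mm [-198.2   -3.8   92.2] F(plate) [ 0.3 -0.  -0.5] open -0.0001
tool axes in plate (cols) [[1.0, 0.01, 0.006], [0.01, -1.0, -0.003], [0.005, 0.003, -1.0]]
tool-frame shift mm [18.  -3.7 30.3]
turn needed [ 0.003 -0.005  0.01 ]
```

```bash
python3 -m creep '[0.01,-0.003,0.015,0,0,0.01, 0.01,0,0.012,0,-0.005,0, 0.003,0,0.003,0,0,0, 0,0,0,0,0,0]'
python3 st.py -160 0 64
python3 - <<'E'
from h import *
snap("wrist","wrist3");
E
```

```text
time_s: 4.43
tcp_pos: [0.4797, -0.1538, 0.064]
ee_rot: [0.83, 0.558, 0.004, 0.005]
contact_force: [-0.4, -1.2, 0.4]
opening: 0.0002
t 4.43 plate mm [-174.7   -4.9   64. ] F(plate) [-1.3 -0.1  0.4] open 0.0002
tool axes in plate (cols) [[1.0, 0.002, 0.0], [0.002, -1.0, -0.013], [0.0, 0.013, -1.0]]
tool-frame shift mm [14.7 -4.9 -0.1]
turn needed [ 0.013 -0.     0.002]
```

View pics/wrist3.png

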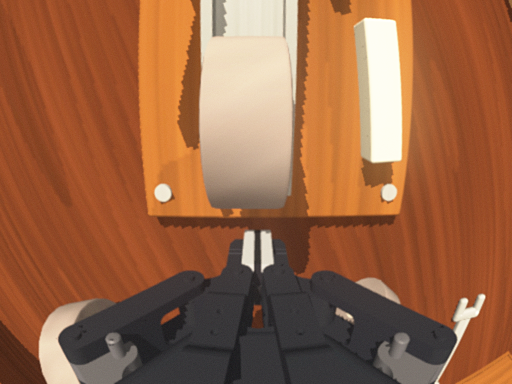

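```bash
python3 -m creep '[0.005,-0.005,0,0.012,0,0, 0.005,0,-0.001,0,0,0, 0.005,0,-0.001,0,0,0, 0.005,0,-0.001,0,0,0, 0.005,0,-0.001,0,0,0, 0.005,0,-0.001,0,0,0]'
python3 st.py -100 0 73
python3 - <<'E'
from h import *
snap("wrist","wrist4");
E
```

```text
time_s: 4.98
tcp_pos: [0.4884, -0.1253, 0.0726]
ee_rot: [0.831, 0.557, 0.0, 0.003]
contact_force: [-0.8, -1.6, 1.5]
opening: -0.0001
t 4.98 plate mm [-145.    -2.2   72.6] F(plate) [-1.8  0.1  1.5] open -0.0001
tool axes in plate (cols) [[1.0, -0.001, -0.003], [-0.001, -1.0, -0.005], [-0.003, 0.005, -1.0]]
tool-frame shift mm [45.  -2.2 -0.5]
turn needed [ 0.005  0.003 -0.001]
```

View pics/wrist4.png

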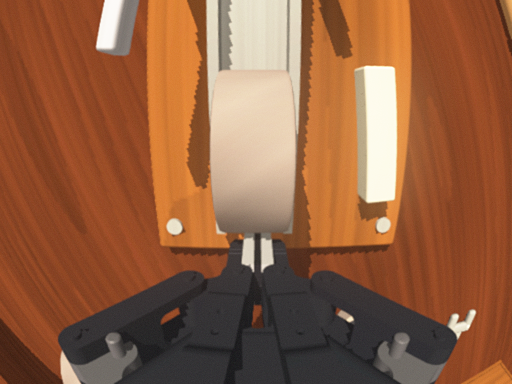

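```bash
python3 -m creep '[0.006,-0.001,0,0,0,0, 0.006,0,0,0,0,0, 0.006,0,0,0,0,0, 0.006,0,-0.0005,0,0,0, 0.006,0,-0.0005,0,0,0, 0.006,0,-0.0005,0,0,0, 0.006,0,-0.0005,0,0,0, 0.006,0,-0.0005,0,0,0, 0.006,0,-0.0005,0,0,0, 0.006,0,-0.0005,0,0,0]'
python3 st.py -5 0 82
python3 - <<'E'
from h import *
snap("wrist","wrist5");
E
```

```text
time_s: 5.87
tcp_pos: [0.5125, -0.0629, 0.0764]
ee_rot: [0.83, 0.557, 0.0, 0.003]
contact_force: [-1.0, -1.3, 0.8]
opening: 0.0003
t 5.87 plate mm [-78.2  -0.8  76.4] F(plate) [-1.6  0.5  0.8] open 0.0003
tool axes in plate (cols) [[1.0, 0.0, -0.003], [0.0, -1.0, -0.005], [-0.003, 0.005, -1.0]]
tool-frame shift mm [73.2 -0.7 -5.8]
turn needed [0.005 0.003 0.   ]
```

View pics/wrist5.png

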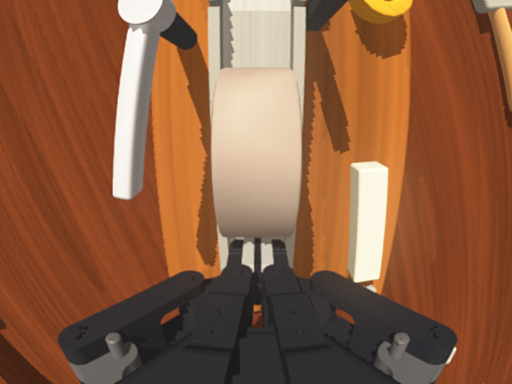

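```bash
python3 -m creep '[0.006,-0.001,-0.0005,0,0,0, 0.006,0,-0.0005,0,0,0, 0.006,0,-0.0005,0,0,0, 0.006,0,-0.0005,0,0,0, 0.006,0,-0.0005,0,0,0, 0.006,0,-0.0005,0,0,0, 0.006,0,-0.0005,0,0,0, 0.006,0,-0.0005,0,0,0, 0.006,0,-0.0005,0,0,0]'
python3 st.py 5 0 82
python3 - <<'E'
from h import *
snap("wrist","wrist6");
E
```

```text
time_s: 6.67
tcp_pos: [0.534, -0.0068, 0.0811]
ee_rot: [0.83, 0.557, 0.001, 0.003]
contact_force: [-0.6, -1.1, 0.2]
opening: 0.0
t 6.67 plate mm [-18.1   0.7  81.1] F(plate) [-1.3  0.2  0.2] open 0.0
tool axes in plate (cols) [[1.0, 0.0, -0.002], [0.0, -1.0, -0.005], [-0.002, 0.005, -1.0]]
tool-frame shift mm [23.1  0.7 -0.9]
turn needed [0.005 0.002 0.   ]
```

View pics/wrist6.png

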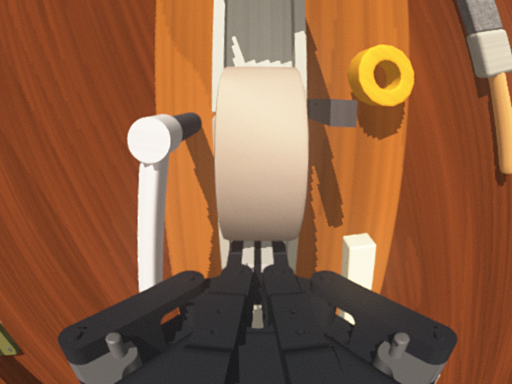

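```bash
python3 -m creep '[0.004,0,0,0,0,0, 0.004,0,0,0,0,0, 0.004,0,0,0,0,0, 0.004,0,0,0,0,0, 0.004,0,0,0,0,0]'
python3 st.py 5 0 82
python3 - <<'E'
from h import *
snap("wrist","wrist7");
E
```

```text
time_s: 7.13
tcp_pos: [0.5429, 0.0151, 0.0811]
ee_rot: [0.83, 0.558, 0.001, 0.002]
contact_force: [0.6, -0.3, 1.0]
opening: 0.0001
t 7.13 plate mm [ 5.5  0.7 81.1] F(plate) [-0.1 -0.7  1. ] open 0.0001
tool axes in plate (cols) [[1.0, 0.001, 0.0], [0.001, -1.0, -0.005], [0.0, 0.005, -1.0]]
tool-frame shift mm [-0.5  0.7 -0.9]
turn needed [ 0.005 -0.     0.001]
```

View pics/wrist7.png

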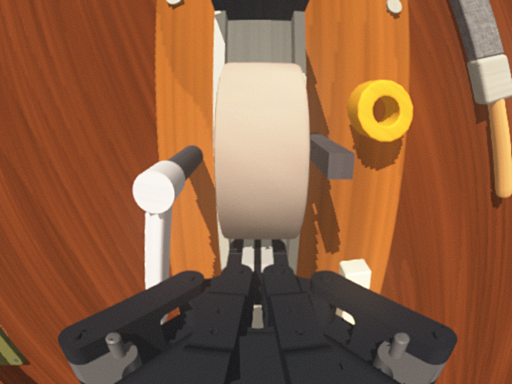

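Contact force is now about zero, so the wheel is near or over the crest. I nudge it a little further and let it roll.

```bash
python3 -m creep '[0.003,0,0,0,0,0, 0.003,0,0,0,0,0, 0,0,0,0,0,0, 0,0,0,0,0,0, 0,0,0,0,0,0]'
python3 st.py 5 0 82
python3 - <<'E'
from h import *
snap("wrist","wrist8");
E
```

```text
time_s: 7.6
tcp_pos: [0.546, 0.0227, 0.081]
ee_rot: [0.83, 0.558, 0.002, 0.001]
contact_force: [0.0, 0.5, 0.5]
opening: -0.0002
t 7.6 plate mm [13.8  0.6 81. ] F(plate) [0.5 0.2 0.5] open -0.0002
tool axes in plate (cols) [[1.0, 0.003, 0.002], [0.003, -1.0, -0.005], [0.002, 0.005, -1.0]]
tool-frame shift mm [-8.8  0.6 -1. ]
turn needed [ 0.005 -0.002  0.003]
```

View pics/wrist8.png

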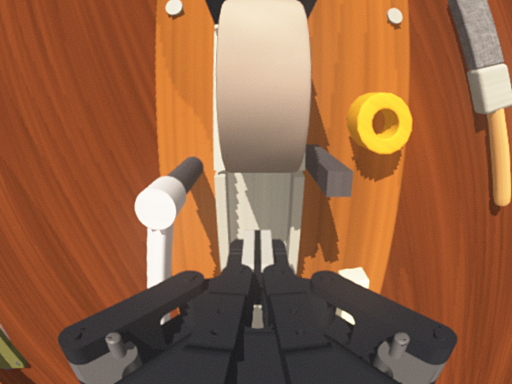

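The wheel rolled on to the stop; its near edge is now at row 172, just past the post. Next I lift over the keeper bar and go down on its outer (+y) side.

```bash
python3 -m creep '[-0.01,0,-0.03,0,0,0, 0,0,-0.025,0,0,0, -0.01,-0.02,0,0,0,0, -0.01,-0.025,0,0,0,0, -0.005,-0.025,0,0,0,0, 0,-0.018,0,0,0,0, 0,0,0,0,0,0]'
python3 st.py -22 90 78
python3 - <<'E'
from h import *
snap("wrist","wrist9"); snap("top","top9")
a=cv2.imread("pics/top9.png")[120:245,190:345]; cv2.imwrite("pics/topz9.png",cv2.resize(a,None,fx=4,fy=4,interpolation=cv2.INTER_CUBIC))
E
```

```text
time_s: 8.23
tcp_pos: [0.4485, 0.0217, 0.1375]
ee_rot: [0.831, 0.557, 0.002, 0.002]
contact_force: [0.4, -0.1, -0.2]
opening: -0.0003
t 8.23 plate mm [-24.2  90.5 137.5] F(plate) [ 0.  -0.5 -0.2] open -0.0003
tool axes in plate (cols) [[1.0, -0.0, 0.002], [-0.0, -1.0, -0.005], [0.002, 0.005, -1.0]]
tool-frame shift mm [ 2.   0.2 59.5]
turn needed [ 0.005 -0.002 -0.   ]
```

View pics/wrist9.png

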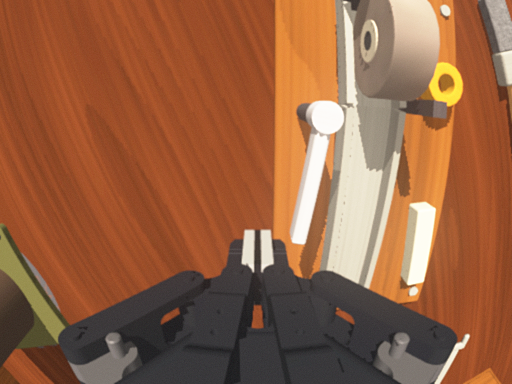

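View pics/topz9.png

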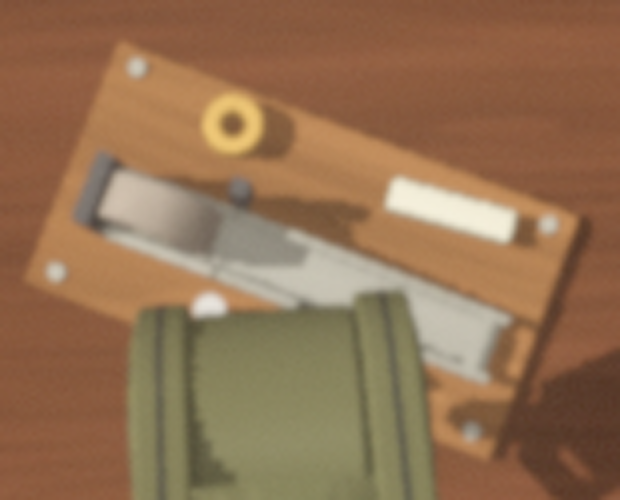

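```bash
python3 -m creep '[0,0,0.02,0,0,0, 0,0,0.02,0,0,0, 0,0,0.013,0,0,0, 0,0,0,0,0,0, 0,0,0,0,0,0]'
python3 st.py -18 70 77
python3 - <<'E'
from h import *
snap("wrist","wrist10")
E
```

```text
time_s: 8.75
tcp_pos: [0.4631, 0.0202, 0.0852]
ee_rot: [0.831, 0.556, 0.009, 0.007]
contact_force: [-1.7, 0.3, 0.0]
opening: 0.0001
t 8.75 plate mm [-20.   76.4  85.2] F(plate) [-0.3  1.7  0. ] open 0.0001
tool axes in plate (cols) [[1.0, -0.002, 0.007], [-0.002, -1.0, -0.021], [0.007, 0.021, -1.0]]
tool-frame shift mm [2.  6.3 8.3]
turn needed [ 0.021 -0.007 -0.002]
```

View pics/wrist10.png

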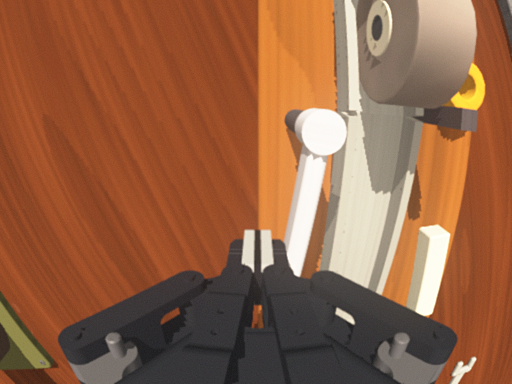

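```bash
python3 -m creep '[0,-0.002,0.005,0.02,0,0, 0,0,0.002,0,0,0, 0,0.006,0,0,0,0, -0.001,0.006,0,0,0,0, -0.001,0.006,0,0,0,0, -0.001,0.006,0,0,0,0]'
python3 st.py -22 47 77
python3 - <<'E'
from h import *
snap("wrist","wrist11")
E
```

```text
time_s: 9.3
tcp_pos: [0.4859, 0.0089, 0.0799]
ee_rot: [0.831, 0.557, 0.004, -0.002]
contact_force: [-1.2, 1.7, 0.4]
opening: 0.0001
t 9.3 plate mm [-21.9  51.1  79.9] F(plate) [1.1 1.8 0.4] open 0.0001
tool axes in plate (cols) [[1.0, -0.001, 0.01], [-0.001, -1.0, -0.001], [0.01, 0.001, -1.0]]
tool-frame shift mm [-0.2  4.1  2.9]
turn needed [ 0.001 -0.01  -0.001]
```

View pics/wrist11.png

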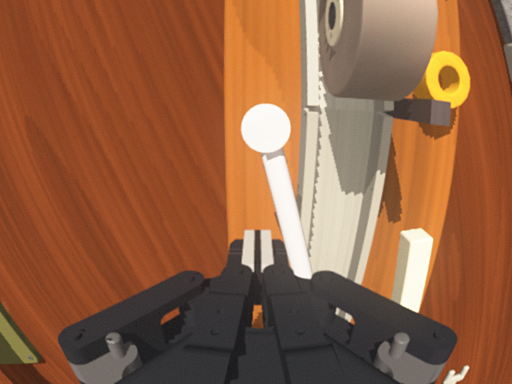

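```bash
python3 -m creep '[0.001,0.006,0.001,0,-0.008,0, 0.001,0.006,0.001,0,0,0, 0.001,0.006,0,0,0,0, 0.002,0.006,0,0,0,0, 0.003,0.005,0,0,0,0, 0.004,0.005,0,0,0,0, 0.004,0.005,0,0,0,0]'
python3 st.py 0 1 77
python3 - <<'E'
from h import *
snap("wrist","wrist12")
E
```

```text
time_s: 9.93
tcp_pos: [0.5333, 0.0068, 0.078]
ee_rot: [0.831, 0.556, 0.0, 0.001]
contact_force: [-0.8, -0.7, 0.1]
opening: -0.0001
t 9.93 plate mm [-5.8  6.4 78. ] F(plate) [-1.   0.4  0.1] open -0.0001
tool axes in plate (cols) [[1.0, -0.003, -0.0], [-0.003, -1.0, -0.002], [-0.0, 0.002, -1.0]]
tool-frame shift mm [5.8 5.4 1. ]
turn needed [ 0.002  0.    -0.003]
```

View pics/wrist12.png

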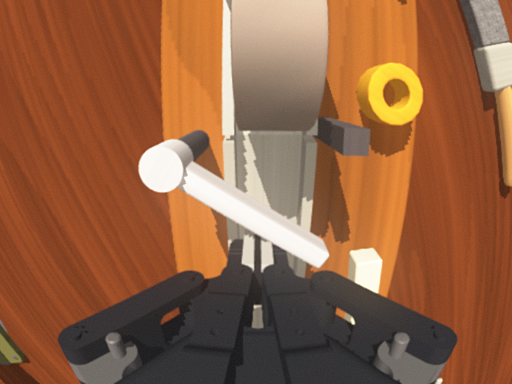

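```bash
python3 -m creep '[0.004,0.003,0,0,0,0, 0.004,0.003,0,0,0,0, 0.004,0.003,0,0,0,0, 0.004,0.002,0,0,0,0, 0.004,0.001,0,0,0,0, 0.003,0,0,0,0,0]'
python3 st.py 26 -12 77
python3 - <<'E'
from h import *
snap("wrist","wrist13")
E
```

```text
time_s: 10.48
tcp_pos: [0.5574, 0.0251, 0.0781]
ee_rot: [0.831, 0.556, 0.001, 0.002]
contact_force: [1.1, -0.6, -0.2]
opening: -0.0
t 10.48 plate mm [20.3 -8.9 78.1] F(plate) [-0.1 -1.3 -0.2] open -0.0
tool axes in plate (cols) [[1.0, -0.003, -0.001], [-0.003, -1.0, -0.005], [-0.001, 0.005, -1.0]]
tool-frame shift mm [5.7 3.1 1.1]
turn needed [ 0.005  0.001 -0.003]
```

View pics/wrist13.png

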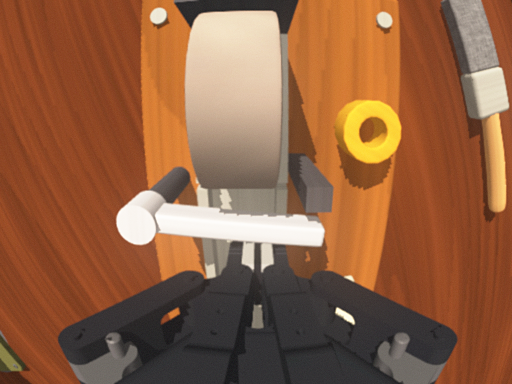

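```bash
python3 -m creep '[0.002,0.001,0,0,0,0, 0.002,0.001,0,0,0,0, 0.002,0,0,0,0,0, 0.002,0,0,0,0,0]'
python3 st.py 26 -12 77; python3 -m creep '[0.002,0,0,0,0,0, 0.002,0,0,0,0,0]'
python3 st.py 26 -12 77
python3 - <<'E'
from h import *
snap("wrist","wrist14")
E
```

```text
time_s: 10.87
tcp_pos: [0.5614, 0.0298, 0.0782]
ee_rot: [0.831, 0.556, -0.002, 0.005]
contact_force: [-3.2, -7.6, 3.0]
opening: -0.0
t 10.87 plate mm [ 26.1 -10.8  78.2] F(plate) [-8.3  0.1  3. ] open -0.0
tool axes in plate (cols) [[1.0, -0.003, -0.008], [-0.003, -1.0, -0.006], [-0.008, 0.006, -1.0]]
tool-frame shift mm [-0.1  1.2  1.2]
turn needed [ 0.006  0.008 -0.003]
time_s: 11.03
tcp_pos: [0.5613, 0.0296, 0.0783]
ee_rot: [0.832, 0.555, -0.005, 0.008]
contact_force: [-2.8, -5.6, 2.1]
opening: -0.0
t 11.03 plate mm [ 25.9 -10.8  78.3] F(plate) [-6.2  0.5  2.1] open -0.0
tool axes in plate (cols) [[1.0, -0.005, -0.017], [-0.006, -1.0, -0.007], [-0.017, 0.007, -1.0]]
tool-frame shift mm [0.1 1.1 1.3]
turn needed [ 0.007  0.017 -0.005]
```

View pics/wrist14.png

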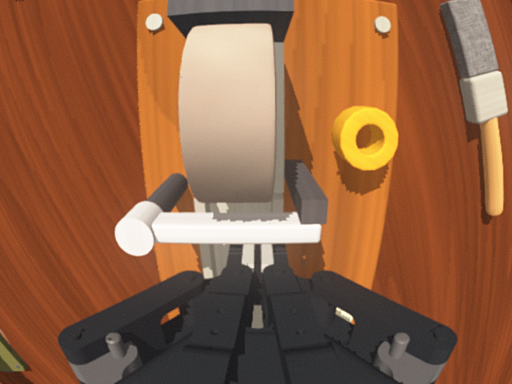

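The bar now stops dead against the post, with 6–8 N at TCP x = 26 mm, where a shut bar should be. I back straight off, rise, move the arm aside and check.

```bash
python3 -m creep '[-0.01,0,0,0,0,0, -0.02,0,0,0,0,0, -0.02,0,0,0,0,0, 0,0,-0.03,0,0,0, 0,0,-0.04,0,0,0, 0,0,-0.04,0,0,0, -0.03,0,-0.03,0,0,0, -0.04,0,0,0,0,0, -0.04,0,0,0,0,0, -0.04,0,0,0,0,0, -0.04,0,0,0,0,0, -0.04,0,0,0,0,0, 0,0,0,0,0,0, 0,0,0,0,0,0]'
python3 st.py
python3 - <<'E'
from h import *
T=snap("top","topF");S=snap("scene","sceneF")
a=T["image"][120:245,190:345]; a=cv2.resize(a,None,fx=4,fy=4,interpolation=cv2.INTER_CUBIC)
b=S["image"][130:275,175:315]; b=cv2.resize(b,None,fx=4,fy=4,interpolation=cv2.INTER_CUBIC)
cv2.imwrite("pics/topFz.png",a);cv2.imwrite("pics/scFz.png",b)
p=np.load("pose.npy")
c,s=np.cos(p[2]),np.sin(p[2])
for n,X in dict(pivot=[.042,.048,.099],tip=[.042,-.04,.099],seat=[.096,0,.0855]).items():
    w=np.array([p[0]+c*X[0]-s*X[1],p[1]+s*X[0]+c*X[1],X[2]]); print(n,np.round((proj(T,w)-[190,120])*4),np.round((proj(S,w)-[175,130])*4))
E
```

```text
time_s: 12.25
tcp_pos: [0.4521, -0.2391, 0.2309]
ee_rot: [0.831, 0.556, 0.001, 0.012]
contact_force: [-0.3, -1.0, 0.2]
opening: 0.0003
t 12.25 plate mm [-264.1  -11.8  230.9] F(plate) [-1.  -0.1  0.2] open 0.0003
tool axes in plate (cols) [[1.0, -0.003, -0.012], [-0.003, -1.0, -0.021], [-0.012, 0.021, -1.0]]
turn needed [ 0.021  0.012 -0.003]
pivot [207. 306.] [390. 217.]
tip [255. 183.] [270. 274.]
seat [159. 212.] [367. 323.]
```

View pics/topFz.png

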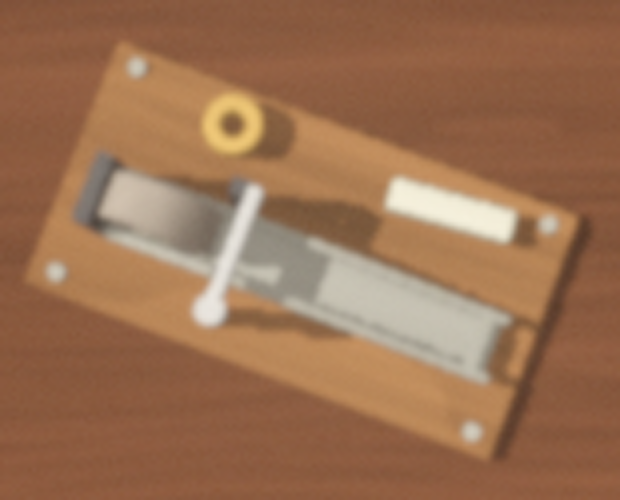

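View pics/scFz.png

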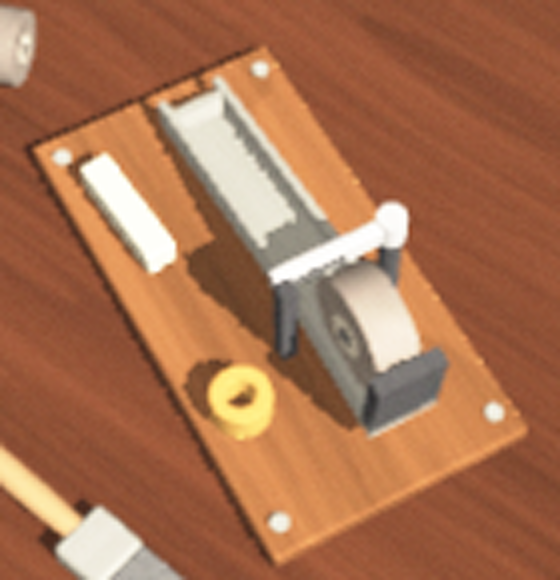

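The final views show the wheel against the stop and the bar straight across at the post. Its tip is within about 1 px of the predicted shut position (257,186 against 255,183 in the 4x zoom). The collar and stick have not moved, so I hand in.

```bash
python3 -c "
from rig import bot
print(bot.sign_off())"
```

```text
the job is handed in; nothing more can be done
None
```

The job is done and handed in at about 12 s of robot time. With the closed fingertips I pushed the grey wheel up the gutter at axle height with under 3 N. It rolled over the crest on its own and came to rest against the end stop. I then swung the keeper bar round from its outer side until it stopped against the rest post at 6–8 N.

With the arm backed clear and touching nothing, I checked the last top and scene pictures:
- **Wheel:** it rests against the end stop.
- **Keeper:** the bar lies straight across the gutter at its post, with its tip within about 1 pixel of the computed shut position.
- **Other things:** the collar and dressing stick are where they were. I did not measure the other bystanders again, but the arm went nowhere near them at low height.

No check failed or disagreed. During the quarter turn before the push, the tool drifted about 30–40 mm in free air; I corrected that before touching anything.

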